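Return a mask cassette through the pass box flap

TASK

Draw the grey mask cassette out of its dock and lay it flat on the free table top, letting go of it. Then take it again by its square tail end and push it, rounded nose first, through the sprung flap of the pass box until the whole cassette has dropped over the sill onto the box's floor and the flap has snapped shut behind it. Leave the wafer carrier, tape roll, tweezers and filter slider where they are.

Things in the scene. Friction and masses are not known exactly. Their poses are not given: they have to be found in the camera images.
- cassette: Flat grey cassette, 110 mm long, 46 wide, 20 high, 0.12 kg (varies), with parallel sides, a rounded nose (half circle of radius 23) at +x and a square tail with dark ribs at -x. Origin: centre of its underside; x runs to the nose, z up.
- cassette_nose (a point): Foremost point of the cassette's nose, 55 mm ahead of its origin and 10 mm above its underside.
- cassette_tail (a point): Middle of the cassette's square tail face, 55 mm behind its origin and 10 mm above its underside.
- dock: Fixed white sleeve, 72 mm deep, 64 wide, 36 high, open at its mouth only; inside 54 wide, z = 4 to 32 mm. Origin: on the table under the middle of the mouth; x points level out of the mouth. The cassette starts in it, tail inwards, its nose about 50 mm out of the mouth over a tongue of the 4 mm floor (28 wide, 24 long); it comes free after 65 mm of travel along the dock's +x.
- pass_box: Fixed white box, clear roof, 134 mm wide (y), 84 high, from x = -14 to 134 mm. Origin: on the table under the middle of the flap; x points level inwards. The opening at x = 0 is 110 wide, from z = 26 (sill top; sill runs x = -14 to -3) to z = 76 mm (lintel, x = 0 to +10). Behind the sill the inner floor lies at z = 3 mm, 132 long, 124 wide.
- flap (a joint): Angle of the steel flap in the opening: 0 shut, growing as its lower edge swings inwards (never outwards), at most 1.45 rad. Hinged along the top (z = 74 mm, x = 2 of the pass box), 106 mm wide, 46 long; a spring (0.05 N m/rad, preload 0.02 N m) swings it shut: 1 to 2 N at its edge open it.
- flap_edge (a point): Middle of the flap's lower edge; 28 mm above the table when shut.
- carrier: White round wafer carrier dish, 64 mm across, 14 high. Bystander, leave it alone. Origin: centre of its underside.
- tweezers: Black tweezers lying along their y axis, 140 mm long, 13 wide, 9 high. Bystander, leave it alone. Origin: centre of its underside.
- tape: Roll of yellow tape lying flat, 82 mm across, 19 high. Bystander, leave it alone. Origin: centre of its underside.
- slider: Black filter slider lying along its y axis, 95 mm long, 26 wide, 10 high. Bystander, leave it alone. Origin: centre of its underside.

How it is judged:
By the outcome, as a careful person would: the job done as asked, in the order asked, and still so for the second after the job is handed in, with the robot touching nothing.
It also fails if it takes over 66 s, if anything falls off the work surface, if the arm or the gripper's body presses on something with over 40 N, if the wrist force passes 120 N, or if a joint passes its speed limit or range.

ROBOT

A 6-joint arm with a two-finger parallel gripper is mounted at the origin on a cart in front of the work surface, level with it; the furniture and walls round the work are solid. World frame = base frame: x ahead of the robot, y to its left, z up, the work surface at z = 0. Lengths are in m, angles in rad, forces in N, time in s.
With the tool pointing down it reaches from about 0.325 to 0.925 m from the base axis. Payload 3.1 kg.
Tool frame: the origin (TCP) lies on the centre line of the jaws, within the pads' length; the fingertips stand 14 mm ahead of it and the grasp point (between the pads) lies 5 mm behind it; z points along the fingers, y is the line along which they close (so a half turn about z gives the same grasp; the last joint's range is limited). The gripper opens to 85 mm and grips with 20 to 120 N. Pads are 22 mm wide; open, the fingers measure 114 mm over their backs; the gripper's body (76 mm by 85 mm) begins 54 mm behind the grasp point. The pads swing forward as they close: fully open they stand 13 mm farther back than shut.
Start: joints at [-1.252, 0.217, 1.613, -0, 1.311, -0.112], TCP at [0.261, -0.568, 0.245] pointing down, gripper open.
Joint ranges: [-2.75, 2.75], [-0.78, 2.1], [0.31, 2.55], [-1.13, 4.27], [0.13, 2.63], [-2.58, 2.58]. Speed limits (rad/s): [2.79, 2.79, 3.14, 3.14, 3.14, 3.14].

INTERFACE

Orientations are given as a 3x3 rotation matrix whose columns are the frame's x, y, z axes.
In Python, from rig import r gives the robot as it stands. The module is installed in compiled form; this text tells all that it offers. Calls block until the motion is done:
- r.movep(position, orientation): joint-space move of the TCP to a pose.
- r.line_to(position, rotation=None, v=0.15, force_limit=None): straight line of the TCP; rotation=None keeps the orientation; v is the mean speed in m/s. With force_limit (N) it stops when the force on the tool has changed by that much, and returns True; else False.
- r.movej(angles): joint-space move.
- r.gripper_open() and r.clamp(): open the fingers fully, or close them until they stop; the grip force is fixed at half the most.
- r.dwell(seconds).
- r.inverse_kinematics(position, orientation): joint angles nearest the present ones, or None.
- r.get_state(): the state.
- r.grab_frame(name): name is "scene" or "top" or "wrist"; returns a dict with "pixels" (384x512x3 uint8, red, green, blue), "range_z" (384x512 float32, m along the optical axis (not along the pixel's ray), 0 where there is no reading), "mtx" (3x3 intrinsics, pixels), "rvec" (rotation vector, rad) and "tvec" (3), from world to camera coordinates, as OpenCV has them. Camera axes: x right, y down, z forward; pixel columns grow to the right and rows downward; lengths in m; the calibration is good to about 2 mm. A picture is of the moment at which its call begins.
A pose or a line that the arm cannot do raises r.Unreachable and nothing moves.
- r.job_done(): hands the job in; it is judged then, once.
The state is a dict: "t": time; "joint_pos": joint angles; "joint_velocities": joint speeds; "tau": joint torques, N m; "eef_pos": TCP position; "tcp_rot": TCP orientation; "wrist_force": force on the tool from outside, world axes, zero at the start; "wrist_torque": the same for the moment, N m; "width": finger opening in m; "gripper_force": force on a finger pad.
Only numpy, scipy, OpenCV 4.12 (cv2) and the standard library are available. Lean on these libraries where they do the work, as an engineer would, in place of code of your own. Each camera call takes 0.05 s, during which the arm holds its last target. There are 200 camera calls.

## Working session

There is one attempt and no reset: what is moved stays moved. The work goes in short steps, each a Python script; the robot and the scene stay as the last script left them, time stands still between calls to the robot, and variables do not carry over. Pictures are saved under pics/ and viewed, at most 10 in all, crops included, and the job is handed in when it is done.

```bash
mkdir -p pics; cat > h.py <<'E'
import numpy as np, cv2
from rig import r
def grab(n):
    f=r.grab_frame(n); f['R']=cv2.Rodrigues(np.array(f['rvec'],float))[0]; f['t']=np.array(f['tvec'],float).ravel(); return f
def cloud(f):
    z=f['range_z']; K=f['mtx']; v,u=np.mgrid[:z.shape[0],:z.shape[1]]
    p=np.stack([(u-K[0,2])/K[0,0]*z,(v-K[1,2])/K[1,1]*z,z],-1)
    w=(p-f['t'])@f['R']; w[z==0]=np.nan; return w
def ray(f,u,v,h):
    d=np.array([(u-f['mtx'][0,2])/f['mtx'][0,0],(v-f['mtx'][1,2])/f['mtx'][1,1],1])@f['R']; c=-f['R'].T@f['t']
    return c+d*(h-c[2])/d[2]
def save(f,n): cv2.imwrite('pics/'+n+'.png',f['pixels'][:,:,::-1])
E
python3 - <<'E'
from h import *
for n in('top','scene'):
    f=grab(n); save(f,n+'0'); print(n,-f['R'].T@f['t'],f['R'][2]); np.savez(n+'0.npz',**f)
print(r.get_state()['t'])
E
```

```text
top [0.43831771 0.21091867 1.07061766] [ 0.12335948  0.00299463 -0.99235753]
scene [-0.08330218  0.56194001  0.49592037] [ 0.78708788 -0.39307257 -0.4753805 ]
0.1
```

View pics/top0.png

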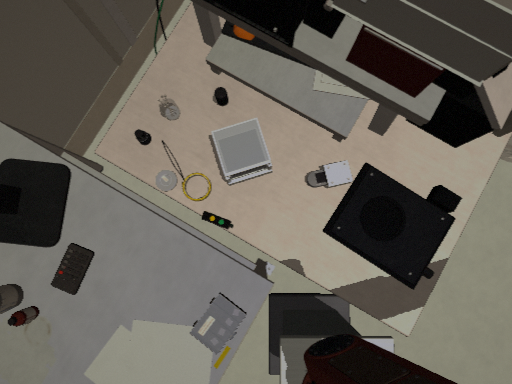

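View pics/scene0.png

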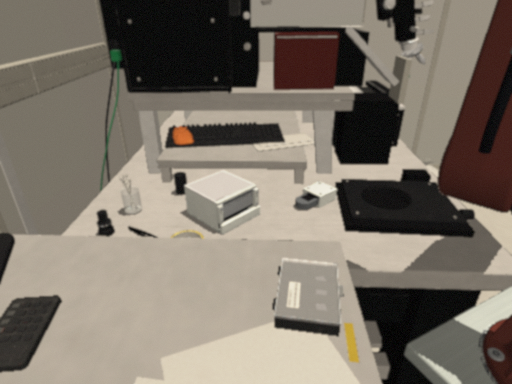

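The top view shows the dock at about (338,173) with the grey nose at (316,178), and the pass box at (241,150). The tape is at (197,186), the carrier at (166,181), the tweezers at (173,155) and the slider at (217,219). In the scene view the box opening faces down and to the right.

```bash
python3 - <<'E'
from h import *
f=dict(np.load('top0.npz')); w=cloud(f); 
im=f['pixels'][:,:,::-1]
cv2.imwrite('pics/crop.png',cv2.resize(im[110:250,130:370],None,fx=3.3,fy=3.3,interpolation=cv2.INTER_CUBIC))
for n,(u,v) in dict(dock=(338,173),nose=(316,178),box=(241,150),table1=(280,200),tape=(197,186),carr=(166,181),slid=(217,219),table2=(290,160),blk=(350,200)).items(): print(n,w[v,u].round(4),f['pixels'][v,u])
hgt=w[...,2]
def rect(m,name,z):
    n,l,s,c=cv2.connectedComponentsWithStats(m.astype(np.uint8))
    for i in range(1,n):
        if s[i,4]>60:
            p=w[l==i][:,:2].astype(np.float32); rc=cv2.minAreaRect(p); print(name,s[i],np.round(rc[0],4),np.round(rc[1],4),round(rc[2],2), np.nanmedian(w[l==i][:,2]).round(4)); print(cv2.boxPoints(rc).round(4).tolist())
roi=np.zeros(hgt.shape,bool); roi[112:190,205:358]=1
rect(roi&(hgt>.07)&(hgt<.095),'box',.084)
rect(roi&(hgt>.03)&(hgt<.045),'dock',.036)
rect(roi&(hgt>.017)&(hgt<.03),'cass',.024)
E
```

```text
dock [ 0.611  -0.0081  0.0386] [166 167 174]
nose [0.5991 0.0524 0.0224] [65 62 58]
box [0.6671 0.2664 0.0855] [122 122 120]
table1 [5.372e-01 1.558e-01 5.000e-04] [166 154 136]
tape [5.785e-01 4.001e-01 5.000e-04] [161 146 130]
carr [0.591  0.4878 0.0167] [157 154 139]
slid [0.4813 0.339  0.0064] [13 12 11]
table2 [6.565e-01 1.253e-01 4.000e-04] [162 148 131]
blk [ 0.5341 -0.0409  0.0352] [17 21 20]
box [298 112  60  27 873] [0.7418 0.0263] [0.1638 0.0723] 88.36 0.0833
[[0.7034000158309937, -0.054499998688697815], [0.775600016117096, -0.05660000070929527], [0.7803000211715698, 0.1071000024676323], [0.7081000208854675, 0.10920000076293945]]
box [ 211  117   62   64 2391] [0.6732 0.2649] [0.1441 0.1341] 17.59 0.085
[[0.5842999815940857, 0.30709999799728394], [0.6248000264167786, 0.17919999361038208], [0.7621999979019165, 0.22280000150203705], [0.7215999960899353, 0.3506999909877777]]
dock [323 160  30  27 555] [ 0.6116 -0.0091] [0.0638 0.0721] 12.94 0.0371
[[0.5723999738693237, 0.01889999955892563], [0.5885999798774719, -0.05130000039935112], [0.6506999731063843, -0.03700000047683716], [0.6345999836921692, 0.03319999948143959]]
cass [228 169  45  16 178] [0.6056 0.2435] [0.0123 0.1333] 17.69 0.0264
[[0.5795000195503235, 0.3050999939441681], [0.6200000047683716, 0.17810000479221344], [0.6316999793052673, 0.1817999929189682], [0.5911999940872192, 0.30889999866485596]]
cass [308 169  20  18 278] [0.598  0.0499] [0.0458 0.0545] 13.86 0.0251
[[0.5691999793052673, 0.07090000063180923], [0.5823000073432922, 0.017999999225139618], [0.6266999840736389, 0.028999999165534973], [0.6136999726295471, 0.08179999887943268]]
```

View pics/crop.png

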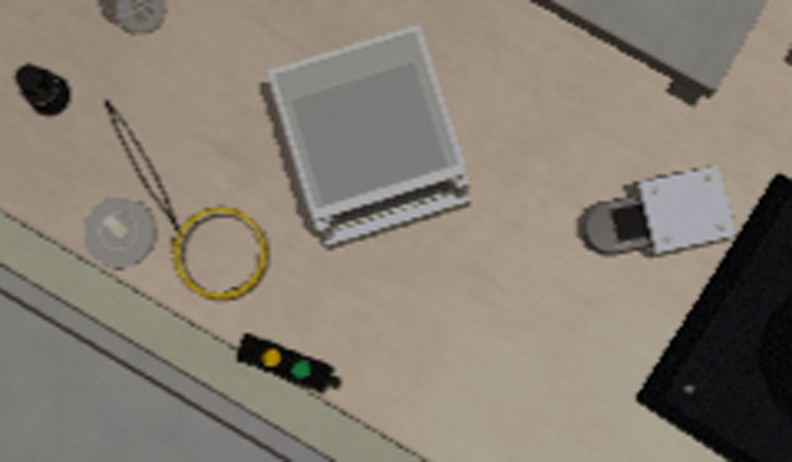

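```bash
cat >> h.py <<'E'
def down(yaw,tilt=0):
    "tool x horizontal-heading yaw, tool z tilted by tilt from straight down towards heading yaw"
    c,s=np.cos(yaw),np.sin(yaw); h=np.array([c,s,0]); k=np.array([0,0,1.])
    z=-k*np.cos(tilt)+h*np.sin(tilt); x=h*np.cos(tilt)+k*np.sin(tilt)
    return np.stack([x,np.cross(z,x),z],1)
def flip(R): return R@np.diag([-1,-1,1.])
MOUTH=np.array([.6035,.0261,0]); DA=np.radians(103.3); DX=np.array([np.cos(DA),np.sin(DA),0])
BOX=np.array([.6138,.2461,0]); BA=np.radians(17.6); BX=np.array([np.cos(BA),np.sin(BA),0]); Z=np.array([0,0,1.])
E
python3 - <<'E'
from h import *
f=dict(np.load('top0.npz')); w=cloud(f)
for u,v in((257,249),(240,235),(262,262),(324,229),(345,195),(363,167),(258,225)): print((u,v),w[v,u].round(3))
def show(n,p,R):
    for R_,k in((R,''),(flip(R),'flip')):
        q=r.inverse_kinematics(p,R_); print(n,k,None if q is None else np.round(q,2))
g=MOUTH+.015*DX
show('grasp',g+.014*Z,down(DA)); show('pulled',g+.09*DX+.1*Z,down(DA))
P=BOX-.15*BX; print('place',P)
show('place',P+.0185*BX+.012*Z,down(BA))
for t in(30,45,55):
    T=np.radians(t); show(f'tail{t}',P-.045*BX+.012*Z,down(BA,T)); show(f'box{t}',BOX-.02*BX+.04*Z,down(BA,T)); show(f'push{t}',BOX+.01*BX+.045*Z,down(BA,T))
E
```

```text
(257, 249) [ 0.367  0.231 -0.704]
(240, 235) [0.435 0.272 0.001]
(262, 262) [ 0.319  0.207 -0.53 ]
(324, 229) [0.453 0.032 0.019]
(345, 195) [ 0.55  -0.032  0.015]
(363, 167) [ 0.632 -0.085  0.022]
(258, 225) [ 0.464  0.22  -0.001]
grasp  [-0.05  0.46  1.79 -0.    0.89 -0.28]
grasp flip None
pulled  [ 0.1   0.31  1.79 -0.    1.04 -0.13]
pulled flip None
place [0.4708214  0.20074452 0.        ]
place  [ 0.27  0.34  1.96 -0.    0.84  1.53]
place flip [ 0.27  0.34  1.96 -0.    0.84 -1.61]
tail30  None
tail30 flip None
box30  [0.26 0.31 2.04 0.08 0.27 1.46]
box30 flip [ 0.26  0.31  2.04  0.08  0.27 -1.69]
push30  [0.27 0.35 1.97 0.07 0.3  1.47]
push30 flip [ 0.27  0.35  1.97  0.07  0.3  -1.67]
tail45  [ 0.23  0.14  2.55  2.96  0.33 -1.46]
tail45 flip [0.23 0.14 2.55 2.96 0.33 1.68]
box45  [ 0.26  0.32  2.17  2.89  0.14 -1.35]
box45 flip [0.26 0.32 2.17 2.89 0.14 1.79]
push45  None
push45 flip None
tail55  None
tail55 flip None
box55  [ 0.25  0.37  2.23  3.04  0.43 -1.51]
box55 flip [0.25 0.37 2.23 3.04 0.43 1.64]
push55  [ 0.26  0.4   2.17  3.04  0.39 -1.5 ]
push55 flip [0.26 0.4  2.17 3.04 0.39 1.64]
```

```bash
python3 - <<'E'
from h import *
R=down(DA); g=MOUTH+.015*DX; s=lambda:r.get_state()
r.movep(g+.13*Z,R); r.line_to(g+.04*Z); hit=r.line_to(g+.013*Z,v=.05,force_limit=8); print(hit,s()['eef_pos'])
r.clamp(); x=s(); print('w',x['width'],x['gripper_force'],x['t'],x['wrist_force'])
r.line_to(g+.014*Z,v=.03)
print(r.line_to(g+.09*DX+.0145*Z,v=.06,force_limit=25)); x=s(); print(x['eef_pos'],x['width'],x['wrist_force'])
r.line_to(g+.09*DX+.06*Z); print(s()['t'])
save(grab('wrist'),'wr1'); f=grab('top'); save(f,'t1'); np.savez('t1.npz',**f)
C=np.array([.53,.135,0]);
for p,Rr in((C+.0185*BX+.06*Z,down(BA)),(C-.045*BX+.017*Z,down(BA,np.radians(28))),(BOX-.08*BX+.06*Z,down(BA,np.radians(28))),(BOX-.008*BX+.047*Z,down(BA,np.radians(28)))): print(r.inverse_kinematics(p,Rr))
cv2.imwrite('pics/t1c.png',cv2.resize(cv2.imread('pics/t1.png')[110:250,200:370],None,fx=3,fy=3))
E
```

```text
False [0.59992956 0.04072814 0.01271657]
w 0.044921901417638896 63.054338693618774 4.4917 [-0.02309771  0.39911869  2.0509301 ]
False
[0.57947546 0.1279565  0.01451353] 0.045140316671453816 [ 0.5652222  -0.29812325 -1.12364707]
6.8417
[ 1.27176166e-01  3.21830434e-01  1.87147845e+00 -4.44089210e-16
  9.48283771e-01  1.39079454e+00]
[0.02835225 0.12316386 2.33744139 0.56196182 0.24493366 0.77481954]
[0.25960908 0.16640327 2.15726514 0.06885983 0.33042856 1.46364295]
[0.26629032 0.32054614 1.99257681 0.05747122 0.34064402 1.4805147 ]
```

View pics/t1c.png

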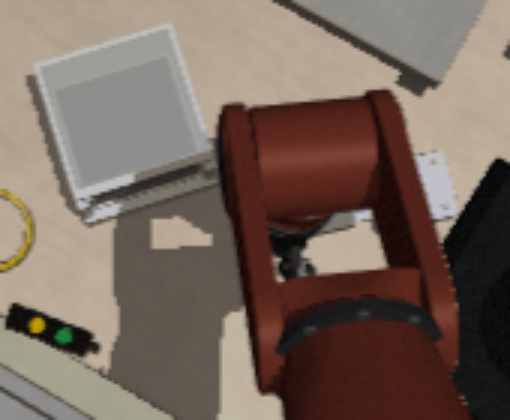

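View pics/wr1.png

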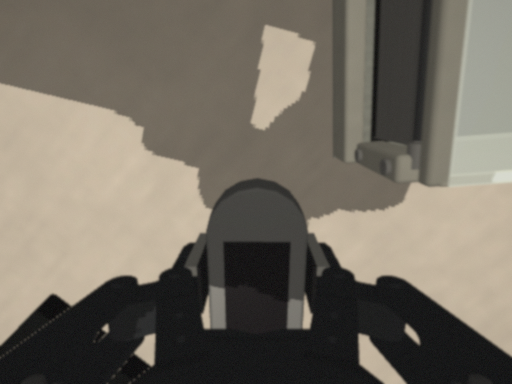

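The wrist view shows the cassette centred between the pads, with its nose tip at (258,180) and clear of the dock. In the top view the arm hides it. Next I lay it down.

```bash
python3 - <<'E'
from h import *
s=lambda:r.get_state()
C=np.array([.53,.135,0]); R=down(BA); p=C+.0185*BX
e=s()['eef_pos']; r.line_to(np.r_[e[:2],.1]); r.movep(p+.1*Z,R); r.line_to(p+.02*Z)
print(r.line_to(p+.0085*Z,v=.02,force_limit=4),s()['eef_pos'],s()['wrist_force'])
r.gripper_open(); r.dwell(.2); r.line_to(p+.12*Z)
r.movep(p-.15*BX+.16*Z,down(BA,np.radians(28))); print(s()['t'])
f=grab('wrist'); save(f,'wr2'); np.savez('wr2.npz',**f); print(-f['R'].T@f['t'])
f=grab('top'); save(f,'t2'); np.savez('t2.npz',**f)
f=grab('scene'); np.savez('s2.npz',**f)
cv2.imwrite('pics/t2c.png',cv2.resize(cv2.imread('pics/t2.png')[110:250,200:370],None,fx=3,fy=3))
E
```

```text
True [0.54829273 0.1406738  0.01199806] [-0.68635108  0.50614633  4.39864916]
12.2333
[0.40752797 0.09597648 0.30758893]
```

View pics/wr2.png

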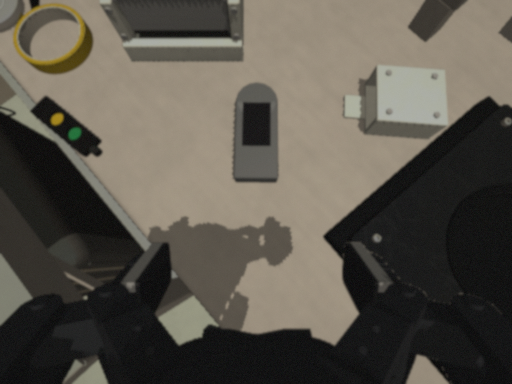

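The cassette lies flat on the free table, with its nose at (257,83) and its tail at (256,181). Nothing else has moved. I'll measure it from depth and take it by the tail.

```bash
cat > m.py <<'E'
from h import *
def locate(f,lo=.012,hi=.03,c=(.53,.135),rad=.09):
    w=cloud(f); m=(w[...,2]>lo)&(w[...,2]<hi)&(np.hypot(w[...,0]-c[0],w[...,1]-c[1])<rad)
    n,l,st,_=cv2.connectedComponentsWithStats(m.astype(np.uint8)); i=1+np.argmax(st[1:,4])
    p=w[l==i]; rc=cv2.minAreaRect(p[:,:2].astype(np.float32)); return np.array(rc[0]),np.round(rc[1],4),rc[2],np.median(p[:,2])
E
python3 - <<'E'
from m import *
for n in('wr2','t2'): print(n,locate(dict(np.load(n+'.npz'))))
E
```

```text
wr2 (array([0.53324264, 0.136914  ]), array([0.1097, 0.0461]), 16.93761444091797, np.float64(0.020597432030303713))
t2 (array([0.53372175, 0.13417599]), array([0.1085, 0.0463]), 16.986616134643555, np.float64(0.02087671682745562))
```

```bash
python3 - <<'E'
from m import *
s=lambda:r.get_state()
T=np.radians(28); A=np.radians(17); X=np.array([np.cos(A),np.sin(A),0]); C=np.array([.5333,.1355,0]); g=C-.045*X
r.movep(g+.1*Z-.03*X,down(A,T)); r.line_to(g+.05*Z); print(r.line_to(g+.016*Z,v=.05,force_limit=6),s()['eef_pos'])
r.clamp(); x=s(); print(x['width'],x['wrist_force'])
z0=x['eef_pos'][2]; r.line_to(g+.09*Z)
p=BOX-.155*BX; r.movep(p+.09*Z,down(BA,T)); r.line_to(p+(z0+.031)*Z); x=s(); print(x['t'],z0,x['width'],x['eef_pos'])
f=grab('wrist'); save(f,'wr3'); np.savez('wr3.npz',**f); f=grab('top'); np.savez('t3.npz',**f);save(f,'t3'); f=grab('scene'); np.savez('s3.npz',**f)
save(f,'s3'); a=cv2.imread('pics/s3.png')[140:290,120:380]; b=cv2.imread('pics/wr3.png')
cv2.imwrite('pics/c3.png',np.hstack([cv2.resize(a,(420,242)),cv2.resize(b,(323,242))]))
w=cloud(dict(np.load('wr3.npz'))); d=w-p; bx=d@BX; by=d@np.array([-BX[1],BX[0],0])
m=(bx>.03)&(bx<.11)&(abs(by)<.035)&(w[...,2]>.03)
q=w[m]; A_=np.c_[bx[m],by[m],np.ones(m.sum())]; print('top plane slope x,y,const',np.linalg.lstsq(A_,q[:,2],rcond=None)[0],'nose bx',bx[m].max()-.155,'by range',by[m].min(),by[m].max(),m.sum())
E
```

```text
False [0.49047475 0.12231581 0.01623824]
0.04439358099501979 [-3.90020419 -0.81218956  6.67369132]
16.2167 0.01661966722529285 0.044641178928525954 [0.46565578 0.19821219 0.04666215]
top plane slope x,y,const [-0.00991378  0.00232808  0.05103784] nose bx -0.055250388016351196 by range -0.02360104537202444 0.022677882323771745 9839
```

View pics/c3.png

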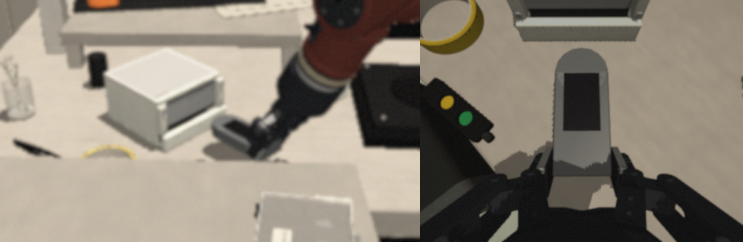

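The cassette is held level and in line with the box opening. Its top is at z≈0.050, so its underside is about 4 mm above the sill. Next I push it through.

```bash
python3 - <<'E'
from m import *
s=lambda:r.get_state()
z=s()['eef_pos'][2]; p=BOX-.030*BX
print(r.line_to(p+z*Z,v=.06,force_limit=15)); x=s(); print(x['eef_pos'],x['wrist_force'],x['width'])
print(r.line_to(p+(z-.006)*Z,v=.02,force_limit=3)); print(s()['eef_pos'],s()['t'])
r.gripper_open(); r.dwell(.3)
b=BOX-.09*BX; r.line_to(b+.06*Z)
f=grab('wrist'); save(f,'wr4'); np.savez('wr4.npz',**f); f=grab('scene'); save(f,'s4'); print(s()['t'])
a=cv2.imread('pics/s4.png')[140:290,120:380]; b=cv2.imread('pics/wr4.png')
cv2.imwrite('pics/c4.png',np.hstack([cv2.resize(a,(380,219)),cv2.resize(b,(420,315))[:219]]))
E
```

```text
False
[0.58509251 0.23699396 0.04885766] [-0.00971133 -0.22946387 -2.1849451 ] 0.04490627618595382
True
[0.5850892  0.23701579 0.0427364 ] 18.9583
20.3917
```

View pics/c4.png

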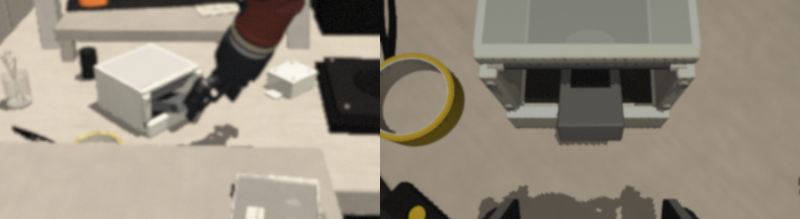

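The cassette rests on the sill with its nose inside under the flap and its tail outside, at about (590,130) in the view. I'll push the tail in with closed fingers.

```bash
python3 - <<'E'
from m import *
s=lambda:r.get_state(); BY=np.array([-BX[1],BX[0],0])
w=cloud(dict(np.load('wr4.npz'))); d=w-BOX; bx=d@BX; by=d@BY
m=(bx>-.055)&(bx<-.016)&(abs(by)<.045)&(w[...,2]>.028)
top=w[m][:,2].max(); yc=(by[m].min()+by[m].max())/2; print('tail x',bx[m].min(),'y',by[m].min(),by[m].max(),'top',np.percentile(w[m][:,2],[50,99]))
r.clamp()
q=lambda x,z:BOX+x*BX+yc*BY+z*Z
r.line_to(q(-.09,.049)); 
print(r.line_to(q(-.03,.049),v=.06,force_limit=15),s()['wrist_force'])
print(r.line_to(q(-.007,.049),v=.04,force_limit=15),s()['wrist_force'],s()['eef_pos'],(s()['eef_pos']-BOX)@BX)
f=grab('wrist'); save(f,'wr5')
r.line_to(q(-.09,.06)); r.dwell(.3)
f=grab('wrist'); save(f,'wr6'); np.savez('wr6.npz',**f); print(s()['t'])
a=cv2.imread('pics/wr5.png'); b=cv2.imread('pics/wr6.png')
cv2.imwrite('pics/c5.png',np.hstack([cv2.resize(a,(400,300)),cv2.resize(b,(400,300))]))
E
```

```text
tail x -0.03780137495681482 y -0.022794467778074427 0.023198042474945554 top [0.05334545 0.05735407]
False [-1.7075451  -1.53328096 -0.7469602 ]
False [-0.68373923 -0.22598399  0.06256747] [0.60761346 0.24426459 0.04937919] -0.006451923429730835
24.3917
```

View pics/c5.png

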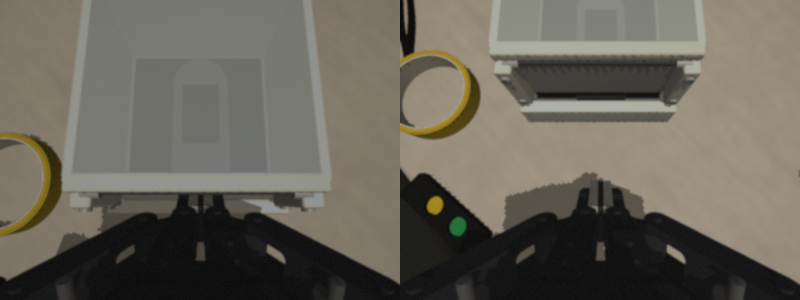

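The left view shows the cassette lying inside on the box floor. In the right view, with the fingers withdrawn, the flap hangs across the opening. I'll back off and check the flap by depth.

```bash
python3 - <<'E'
from m import *
BY=np.array([-BX[1],BX[0],0])
r.line_to(BOX-.13*BX+.2*Z,rotation=down(BA,np.radians(28))); r.dwell(.5)
w=cloud(dict(np.load('wr6.npz'))); d=w-BOX; bx=d@BX; by=d@BY
for lo in range(26,72,6):
    m=(abs(by)<.04)&(w[...,2]>lo/1e3)&(w[...,2]<(lo+6)/1e3)&(bx>-.03)&(bx<.06); print(lo,m.sum(),np.median(bx[m]) if m.any() else None)
f=grab('top'); save(f,'t6'); a=cv2.imread('pics/t6.png')[100:240,130:300]; f=grab('wrist'); save(f,'wr7'); b=cv2.imread('pics/wr7.png')
cv2.imwrite('pics/c6.png',np.hstack([cv2.resize(a,(364,300),interpolation=2),cv2.resize(b,(400,300))])); print(r.get_state()['t'])
E
```

```text
26 1571 -0.007833565557956751
32 604 0.0003638314800835997
38 586 0.0004107155549391626
44 659 0.00044298341290361883
50 738 0.00044003671457745394
56 808 0.0004508651002510031
62 910 0.00046357300431095546
68 632 0.00033432993607539023
26.1083
```

View pics/c6.png

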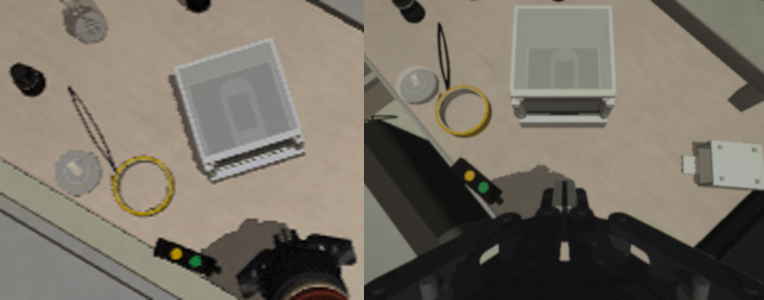

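The depth shows the flap vertical at x≈0, so it is shut. The cassette is inside on the floor, the bystanders haven't moved, and the robot is touching nothing.

```bash
python3 -c "
from rig import r
print(r.job_done())"
```

```text
the job is handed in; nothing more can be done
None
```

The job is handed in: the cassette was laid flat on the table and released, then taken by its tail and pushed nose first onto the pass box floor; the flap is shut and the bystanders look unmoved (about 26 s used).

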